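Hang the rinsed pail on the drip stand

ROBOT

A 6-joint arm with a two-finger parallel gripper is mounted at the origin on a cart in front of the work surface, level with it; the furniture and walls round the work are solid. World frame = base frame: x ahead of the robot, y to its left, z up, the work surface at z = 0. Lengths are in m, angles in rad, forces in N, time in s.
With the tool pointing down it reaches from about 0.35 to 0.975 m from the base axis. Payload 4.9 kg.
Tool frame: the origin (TCP) lies where the fingers leave the gripper's body, on its centre line; the fingertips stand 73 mm ahead of it and the grasp point (between the pads) lies 54 mm ahead of it; z points along the fingers, y is the direction in which the jaws open and shut (so a half turn about z gives the same grasp; the last joint's range is limited). The gripper opens to 85 mm and grips with 20 to 120 N. Pads are 22 mm wide; open, the fingers measure 114 mm over their backs; the gripper's body (76 mm by 85 mm) begins 54 mm behind the grasp point. The pads swing forward as they close: fully open they stand 13 mm farther back than shut.
Start: joints at [1.05, 0.053, 1.613, -0, 1.476, -0.119], TCP at [0.244, 0.575, 0.304] pointing down, gripper open.
Joint ranges: [-3.01, 3.01], [-1.01, 2.22], [0.06, 2.58], [-1.02, 4.17], [0.09, 2.62], [-3.14, 3.14]. Speed limits (rad/s): [2.57, 2.57, 3.14, 3.14, 3.14, 3.14].

INTERFACE

Orientations are given as a rotation vector (axis times angle).
In Python, from station import monitor, vision, workorder gives the robot as it stands.
- The arm moves only by the tool arm_command, never from a script. Its argument "rows" is text: rows parted by semicolons, each of 6 numbers parted by spaces: the shift along the world's x, y, z in mm, then the turn, a rotation vector about the world's x, y, z in degrees. In form: tx ty tz wx wy wz; .... A call has 1 to 12 rows; each row is the pose to reach, as a shift and turn from the pose measured when the call began; what a row does not reach only later rows make up. A row lasts 1/8 s, in which the tool goes at most 62.5 mm and 10.7 degrees, less where a joint would pass 70% of its speed; a pose out of reach is approached as far as the arm can. A call with a gripper value outside its range is refused whole. "jaw" is the opening, from 0 (shut) to 1 (fully open), set as the call begins (left out, the last holds). The fingers move at their own pace and stop on an object; "squeeze" is the grip in N (left out, the last holds). Time passes only in rows, so rows that repeat a pose let the fingers close. It gives the time, the measured TCP pose, the force and the opening at its end, in the units of the state.
- monitor.get_obs(): the state, without advancing time (a new reading comes with each control period).
- vision.get_image(name): name is "scene" or "top" or "wrist"; returns a dict with "frame" (400x640x3 uint8, red, green, blue), "vfov" (degrees; the focal length in pixels is half the picture's height over the tangent of half this angle, whatever the lens; pixels are square), "cx", "cy" (the principal point, pixels), "R" (3x3) and "t" (3): a world point X has camera coordinates R X + t; the wrist camera has in their place "T_tool_cam" (4x4, takes a point from camera to tool coordinates, whose origin is the TCP and whose axes are the flange's). Camera axes: x right, y down, z forward; pixel columns grow to the right and rows downward; lengths in m; the calibration is good to about 2 mm. A picture is of the moment at which its call begins: read the wrist's pose just before it. There is no depth.
- workorder.finish_job(): hands the job in, once; it reports no verdict.
The state is a dict: "t": time; "q": joint angles; "dq": joint speeds; "effort": joint torques, N m; "tool_pos": TCP position; "tool_rot": TCP orientation; "contact_force": force on the tool from outside, world axes, zero at the start; "wrist_torque": the same for the moment, N m; "opening": finger opening in m.
Only numpy, scipy, OpenCV 4.12 (cv2) and the standard library are available. Lean on these libraries where they do the work, as an engineer would, in place of code of your own. Each camera call takes 0.05 s, during which the arm holds its last target. There are 200 camera calls.

TASK

Swing the folded wire bail of the small pail up until it stands upright while the pail stays standing on the bench. Then pick the pail up and hang it by the middle of its bail in the hook of the drip stand, so that it hangs level, still and clear of the tray. Do not tip the pail over, and leave the tin, the jug, the cup and the tape roll where they are.

Things in the scene. Friction and masses are not known exactly. Their poses are not given: they have to be found in the camera images.
- pail: Small open grey plastic pail, 85 mm tall, 116 mm across the rim, 86 mm across the base, wall 3 mm, about 0.33 kg with bail (varies 0.8 to 1.3 times). Origin at the centre of its underside, z up. The bail's hinge axis runs along the pail's y, 73 mm above the underside; the ears reach 70 mm to either side. At the start the bail is folded to the pail's -x side.
- bail (a joint): Angle of the wire bail, rad: 0 = folded level to the pail's -x side, 1.57 = upright, stop at 3.1. Friction (0.025 N m) keeps it where it is left. Steel wire, 8 mm thick. Its crown is a straight bar 88 mm long, parallel to the pail's y, 88 mm from the hinge axis. Folded level, the bar lies 73 mm above the bench and 26 mm clear of the rim; upright, its axis is 161 mm above the pail's underside.
- bail_mid (a point): Middle of the bail's crown, on the wire's axis (moves with the bail). From the crown's ends, 44 mm to either side, the wire runs outward to the ears.
- drip_stand: Fixed drip stand: grey tray 180 x 140 x 14 mm, round steel post 16 mm thick (cap 20 mm) and 227 mm tall at its rear edge. A flat steel strap, 14 mm wide, 5 mm thick, runs from the post's top in the stand's -x direction and ends as an upturned hook. Origin on the bench at the foot of the post, z up; the tray spans x -188 to -8 mm.
- hook_seat (a point): Where the middle of the crown (wire axis) rests when hung across the hook, along the stand's y: 105 mm from the post in -x, 219 mm above the bench, axes as the stand. The strap's upper face is 4 mm lower, flat for 12 mm to either side along x; the hook's tip is 29 mm further out in -x and 18 mm higher than this point; toward the post the strap rises 8 mm. Open from the tip side (-x) and above.
- pin_tin: Bystander: round tin standing behind the gap between pail and stand, 57 mm across, 72 mm tall, origin under its centre.
- jug: Bystander: jug with a handle on the left, 114 x 132 x 109 mm, origin under its centre.
- cup_b: Bystander: small cup on the right, 79 mm across, 63 mm tall, origin under its centre.
- tape_roll: Bystander: roll of tape lying flat near the robot, in front of that gap, 105 mm across, 25 mm tall, origin under its centre.
There are look-alikes about, which are no part of the job. Leave any red look-alike of the pail alone.

How it is judged:
By the outcome, as a careful person would: the job done as asked, in the order asked, and still so for the second after the job is handed in, with the robot touching nothing.
It also fails if it takes over 70 s, if anything falls off the work surface, if the arm or the gripper's body presses on something with over 40 N, if the wrist force passes 120 N, or if a joint passes its speed limit or range.

## Working session

There is one attempt and no reset: what is moved stays moved. The work goes in short steps, Python scripts to look and compute and a tool call to move; the robot and the scene stay as the last step left them, time stands still between calls to the robot, and variables do not carry over. Pictures are saved under pics/ and viewed, about 8 in all and at most 12, crops included, and the job is handed in when it is done.

Besides the shell and the picture viewer there is one more tool, called after "Call:" by a JSON object that holds its "api" and its "payload", one argument or row to a line. arm_command: Moves the arm, as the interface text tells. Its arguments: {"type":"object","properties":{"rows":{"type":"string"},"jaw":{"type":"number"},"squeeze":{"type":"number"}},"required":["rows"]}

```bash
mkdir -p pics
cat > h.py <<'E'
import numpy as np, cv2
from scipy.spatial.transform import Rotation as Rn
from station import monitor, vision, workorder
def get(name):
    o=monitor.get_obs(); d=vision.get_image(name)
    im=d["frame"][:,:,::-1].copy(); f=im.shape[0]/2/np.tan(np.radians(d["vfov"])/2)
    if "R" in d: R=np.array(d["R"]);t=np.array(d["t"])
    else:
        T=np.array(d["T_tool_cam"]); W=np.eye(4)
        W[:3,:3]=Rn.from_rotvec(o["tool_rot"]).as_matrix(); W[:3,3]=o["tool_pos"]
        C=np.linalg.inv(W@T); R=C[:3,:3];t=C[:3,3]
    return dict(im=im,f=f,cx=d["cx"],cy=d["cy"],R=R,t=t,o=o)
def ray(c,u,v):
    d=c["R"].T@np.array([(u-c["cx"])/c["f"],(v-c["cy"])/c["f"],1]); return -c["R"].T@c["t"],d
def onz(c,u,v,z):
    p,d=ray(c,u,v); return p+d*(z-p[2])/d[2]
def proj(c,X):
    x=c["R"]@np.array(X)+c["t"]; return np.array([c["cx"]+c["f"]*x[0]/x[2],c["cy"]+c["f"]*x[1]/x[2]])
def save(c,n,box=None,s=1):
    im=c["im"]
    if box: im=im[box[1]:box[3],box[0]:box[2]]
    cv2.imwrite("pics/"+n,cv2.resize(im,None,fx=s,fy=s,interpolation=cv2.INTER_CUBIC))
E
python3 - <<'E'
from h import *
a=get("scene");b=get("top")
print({k:(np.round(v,3).tolist() if not isinstance(v,(int,float)) else v) for k,v in a["o"].items()})
for c in(a,b): print(c["f"],c["cx"],c["cy"],-c["R"].T@c["t"])
cv2.imwrite("pics/a.png",a["im"]);cv2.imwrite("pics/b.png",b["im"])
E
```

```text
{'t': 0.0, 'q': [1.05, 0.053, 1.614, -0.0, 1.476, -0.119], 'dq': [-0.0, 0.0, 0.001, -0.001, 0.001, -0.001], 'effort': [0.001, -39.368, -37.018, -0.0, 0.007, -0.0], 'tool_pos': [0.244, 0.575, 0.303], 'tool_rot': [-0.627, -3.078, 0.003], 'contact_force': [0.188, 0.71, 0.186], 'wrist_torque': [0.004, 0.069, 0.023], 'opening': 0.08545455691339124}
386.79011702039816 327.5903332209674 205.16462425818253 [-0.29547456 -0.71065808  1.0652342 ]
449.9321778799942 320.2420769335818 199.47206157611794 [-0.5376425   0.00305535  1.82497074]
```

View pics/a.png

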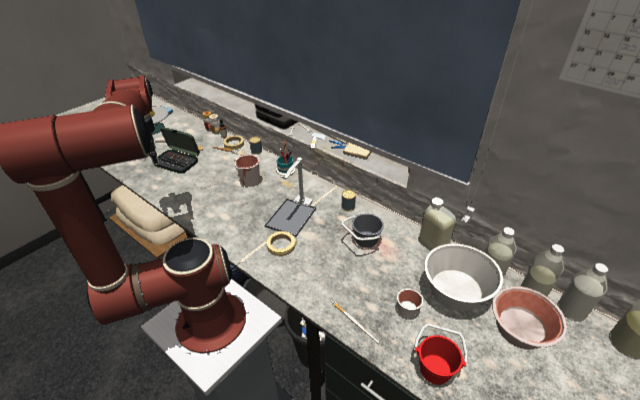

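View pics/b.png

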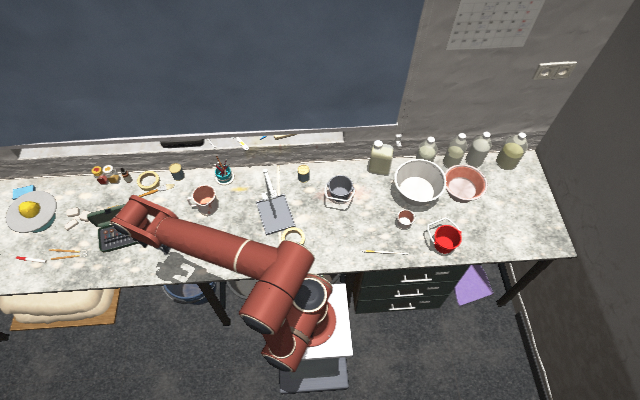

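Candidates for the pail: grey pail (scene 367,231 / top 340,188), red look-alike (440,358), large silver basin (462,277), red basin (528,318), jug (248,170), cup (408,303). I choose the grey one with its bail folded, and take a close crop with the stand.

Run:
```python
from h import *
a=get("scene");b=get("top")
A=cv2.resize(a["im"][150:270,260:400],None,fx=5,fy=5,interpolation=cv2.INTER_CUBIC)[:, :]
B=cv2.resize(b["im"][150:250,250:370],None,fx=5,fy=5,interpolation=cv2.INTER_CUBIC)
A=cv2.resize(A,(400*7//4,600)) 
cv2.imwrite("pics/a2.png",A);cv2.imwrite("pics/b2.png",B)
for n,c,uv in(("pail",a,(367,228)),("pail",b,(340,185))): print(n,onz(c,*uv,.08))
```

```text
pail [ 0.58003288 -0.18690657  0.08      ]
pail [ 0.59379965 -0.17792108  0.08      ]
```

View pics/a2.png

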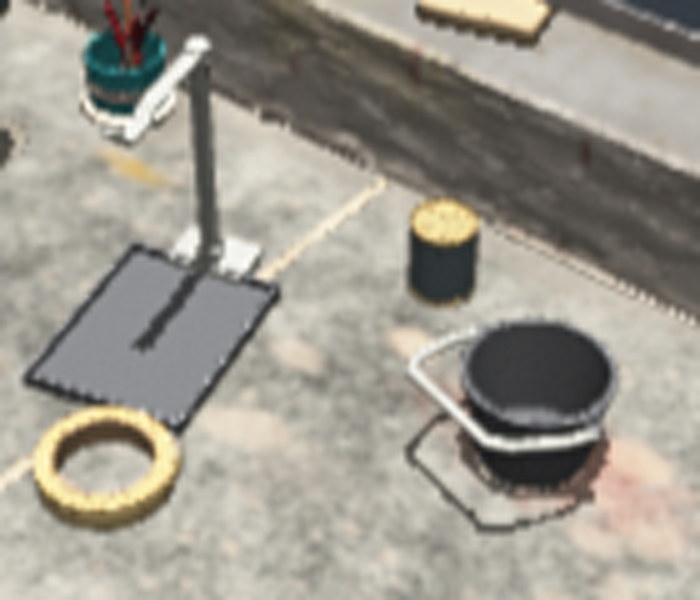

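View pics/b2.png

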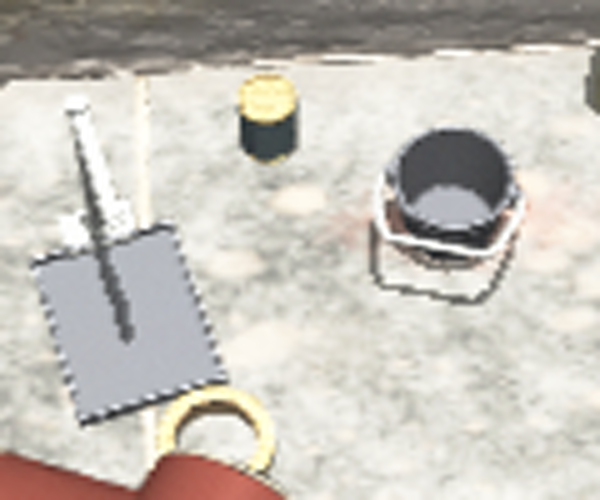

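Run:
```python
from h import *
a=get("scene");b=get("top")
P=lambda x,y:(260+x/5,150+y/5)
Q=lambda x,y:(250+x/5,150+y/5)
r=lambda n,v:print(n,np.round(v,3))
r("rim a",onz(a,*P(540,372),.085)); r("rim b",onz(b,*Q(453,182),.085))
for n,p in(("crownL",(412,365)),("crownR",(490,442)),("ear?",(605,430))): r(n,onz(a,*P(*p),.073))
for n,p in(("crownL",(384,233)),("crownR",(488,252)),("earR",(522,198)),("earL",(388,178))): r(n+"b",onz(b,*Q(*p),.073))
for n,p in(("t1",(137,248)),("t2",(278,290)),("t3",(182,430)),("t4",(28,380))): r(n,onz(a,*P(*p),.014))
for n,p in(("t1",(35,265)),("t2",(175,228)),("t3",(226,380)),("t4",(83,423))): r(n+"b",onz(b,*Q(*p),.014))
r("posttop",onz(a,*P(198,45),.227));r("posttop b",onz(b,*Q(77,105),.227))
r("tip",onz(a,*P(120,135),.237))
r("tape",onz(a,*P(108,462),.025));r("tin",onz(a,*P(445,222),.072));r("tin b",onz(b,*Q(268,97),.072))
```

```text
rim a [ 0.593 -0.182  0.085]
rim b [ 0.583 -0.179  0.085]
crownL [ 0.551 -0.097  0.073]
crownR [ 0.522 -0.188  0.073]
ear? [ 0.584 -0.246  0.073]
crownLb [ 0.539 -0.112  0.073]
crownRb [ 0.513 -0.205  0.073]
earRb [ 0.568 -0.243  0.073]
earLb [ 0.599 -0.121  0.073]
t1 [0.57  0.208 0.014]
t2 [0.604 0.08  0.014]
t3 [0.435 0.033 0.014]
t4 [0.4   0.164 0.014]
t1b [0.563 0.213 0.014]
t2b [0.595 0.081 0.014]
t3b [0.429 0.04  0.014]
t4b [0.394 0.17  0.014]
posttop [0.601 0.152 0.227]
posttop b [0.593 0.152 0.227]
tip [0.47  0.109 0.237]
tape [0.368 0.045 0.025]
tin [ 0.702 -0.015  0.072]
tin b [ 0.699 -0.014  0.072]
```

```bash
cat >> h.py <<'E'
def tri(*obs):
    A=np.zeros((3,3));B=np.zeros(3)
    for c,uv in obs:
        p,d=ray(c,*uv); d/=np.linalg.norm(d); M=np.eye(3)-np.outer(d,d); A+=M;B+=M@p
    X=np.linalg.solve(A,B); return X,[np.round(proj(c,X)-uv,1) for c,uv in obs]
E
python3 - <<'E'
from h import *
a=get("scene");b=get("top")
P=lambda x,y:np.array((260+x/5,150+y/5))
Q=lambda x,y:np.array((250+x/5,150+y/5))
for n,p,q in(("L",(412,365),(384,233)),("R",(490,442),(488,252)),("rim",(540,372),(453,182)),("earR",(603,430),(522,198)),("top",(198,45),(77,105)),("tin",(445,222),(268,97))):
    print(n,*tri((a,P(*p)),(b,Q(*q))))
# predicted level bail
for name,c,F in(("a",a,P),("b",b,Q)):
  for th in(0,.35,.7):
    yaw=np.radians(-16);x=np.array([np.cos(yaw),np.sin(yaw),0]);y=np.array([-x[1],x[0],0])
    o=np.array([.588,-.18,.073]);o2=F(0,0)
    print(name,th,[np.round((proj(c,o-.088*np.cos(th)*x+.088*np.sin(th)*np.array([0,0,1])+s*y)-o2)*5) for s in(.044,-.044)])
E
```

```text
L [ 0.52752016 -0.11158011  0.09683071] [array([-0.5,  0.5]), array([ 0.1, -0.5])]
R [ 0.49797275 -0.20257453  0.10022129] [array([-0.3,  0.3]), array([ 0.1, -0.3])]
rim [ 0.58828438 -0.18122131  0.08431341] [array([-0.9,  0.8]), array([ 0.3, -1. ])]
earR [ 0.5740787  -0.24481174  0.07455255] [array([-1.2,  1.1]), array([ 0.3, -1.2])]
top [0.59675254 0.15145175 0.22658771] [array([-0.6,  0.6]), array([ 0.2, -0.7])]
tin [ 0.70125261 -0.01491342  0.07132868] [array([-0.3,  0.2]), array([ 0.1, -0.3])]
a 0 [array([401., 401.]), array([476., 473.])]
a 0.35 [array([408., 368.]), array([484., 440.])]
a 0.7 [array([426., 333.]), array([503., 404.])]
b 0 [array([387., 255.]), array([482., 272.])]
b 0.35 [array([389., 233.]), array([485., 250.])]
b 0.7 [array([393., 203.]), array([490., 220.])]
```

```bash
cat >> h.py <<'E'
Z=np.array([0,0,1.])
def pose(g,yaw,beta,flip=1,back=0.054):
    """grasp point g, crown-normal yaw (deg), tilt beta (deg); TCP pos, R"""
    y=np.radians(yaw);b=np.radians(beta);px=np.array([np.cos(y),np.sin(y),0])
    z=-np.cos(b)*Z+np.sin(b)*px; jy=flip*(np.cos(b)*px+np.sin(b)*Z)
    return np.array(g)-back*z, np.column_stack([np.cross(jy,z),jy,z])
def delta(pos,R,o=None):
    o=o or monitor.get_obs(); R0=Rn.from_rotvec(o["tool_rot"]).as_matrix()
    rv=Rn.from_matrix(R@R0.T).as_rotvec(degrees=True)
    return np.round((pos-np.array(o["tool_pos"]))*1000,1),np.round(rv,1)
def crown(C,yaw,th,s):
    y=np.radians(yaw);px=np.array([np.cos(y),np.sin(y),0]);py=np.array([-px[1],px[0],0])
    return np.array([C[0],C[1],.073])+.088*(-np.cos(th)*px+np.sin(th)*Z)+s*py
E
python3 - <<'E'
from h import *
o=monitor.get_obs();print(Rn.from_rotvec(o["tool_rot"]).as_matrix().round(2))
C=(.588,-.181)
g=crown(C,-18,.35,.027);print(g)
for fl in(1,-1):
  for b in(0,35): print(fl,b,delta(*pose(g+np.array([0,0,.12]),-18,b,fl)))
E
```

```text
[[-0.92  0.39 -0.  ]
 [ 0.39  0.92 -0.  ]
 [ 0.   -0.   -1.  ]]
[ 0.51772456 -0.12977665  0.10317501]
1 0 (array([ 273.3, -704.9,  -26.6]), array([  0.,  -0., -85.]))
1 35 (array([ 243.9, -695.4,  -36.3]), array([ 15.9, -34.9, -82.1]))
-1 0 (array([ 273.3, -704.9,  -26.6]), array([ 0.,  0., 95.]))
-1 35 (array([ 243.9, -695.4,  -36.3]), array([-35.7, -16.3,  91.8]))
```

Call:
{"api": "arm_command", "payload": {
  "rows": "0 0 50 0 0 0; 20 -50 90 0 0 -6; 45 -110 100 0 0 -14; 70 -170 100 0 0 -22; 90 -230 100 0 0 -30; 110 -290 100 0 0 -38; 130 -350 100 0 0 -46; 155 -410 100 0 0 -54; 180 -470 100 0 0 -62; 200 -530 100 0 0 -70; 225 -590 100 0 0 -78; 240 -645 100 0 0 -85",
  "jaw": 0.5,
  "squeeze": 20
}}

```text
t: 1.9
tool_pos: [0.4804, -0.058, 0.404]
tool_rot: [2.546, 1.84, 0.001]
contact_force: [0.5, 0.8, 0.6]
opening: 0.0423
```

Run:
```python
from h import *
C=(.588,-.181)
g=crown(C,-18,.35,.027)
o=monitor.get_obs();print(np.round(o["tool_pos"],3),np.round(o["q"],2),o["t"],o["opening"])
print(delta(*pose(g+np.array([-.03,0,.10]),-18,35)))
```

```text
[ 0.48  -0.058  0.404] [-0.27 -0.33  1.8   0.    1.68  0.04] 1.9 0.042273195416932266
(array([ -22.2,  -62.2, -156.6]), array([-10.9, -33.2,   0.3]))
```

Call:
{"api": "arm_command", "payload": {
  "rows": "-5 -15 -30 -2 -6 0; -10 -30 -60 -4 -12 0; -15 -45 -90 -6 -18 0; -20 -55 -125 -8 -25 0; -22 -62 -156 -11 -33 0; -22 -62 -156 -11 -33 0; -22 -62 -156 -11 -33 0"
}}

```text
t: 2.78
tool_pos: [0.4596, -0.1204, 0.251]
tool_rot: [2.111, 1.527, 0.479]
contact_force: [0.6, -0.5, 1.0]
opening: 0.0427
```

Run:
```python
from h import *
w=get("wrist");o=w["o"];print(np.round(o["tool_pos"],4),np.round(o["tool_rot"],3))
C=(.588,-.181)
save(w,"w1.png")
for s in(.044,0,-.044): print(s,proj(w,crown(C,-18,.35,s)))
print(-w["R"].T@w["t"])
print(delta(*pose(crown(C,-18,.35,.027),-18,35)))
```

```text
[ 0.4596 -0.1204  0.251 ] [2.111 1.527 0.479]
0.044 [266.61824588 160.99356655]
0 [269.5276712  222.35797037]
-0.044 [272.15454189 277.76284781]
[ 0.4430999  -0.04118035  0.30798221]
(array([  28. ,    0.4, -104.9]), array([0.1, 0. , 0.3]))
```

View pics/w1.png

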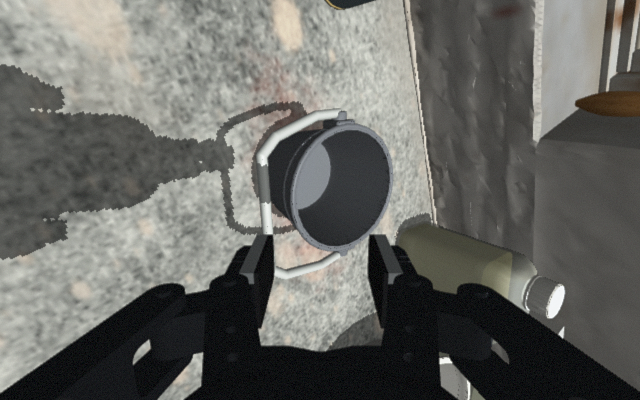

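Call:
{"api": "arm_command", "payload": {
  "rows": "-6 6 -24 0 0 0; -12 13 -48 0 0 0; -5 11 -60 0 0 0; 2 9 -70 0 0 0; 9 7 -81 0 0 0; 17 4 -92 0 0 0; 25 1 -105 0 0 0; 25 1 -105 0 0 0; 25 1 -105 0 0 0"
}}

```text
t: 3.95
tool_pos: [0.4867, -0.12, 0.1495]
tool_rot: [2.107, 1.525, 0.482]
contact_force: [-0.6, -0.5, 0.6]
opening: 0.0428
```

Run:
```python
from h import *
w=get("wrist");o=w["o"];print(np.round(o["tool_pos"],4),np.round(o["tool_rot"],3))
save(w,"w2.png")
R=Rn.from_rotvec(o["tool_rot"]).as_matrix();print("grasp pt",np.array(o["tool_pos"])+.054*R[:,2],proj(w,np.array(o["tool_pos"])+.054*R[:,2]))
```

```text
[ 0.4867 -0.12    0.1495] [2.107 1.525 0.482]
grasp pt [ 0.5162333  -0.12981053  0.10534849] [322.25129497 272.28294583]
```

View pics/w2.png

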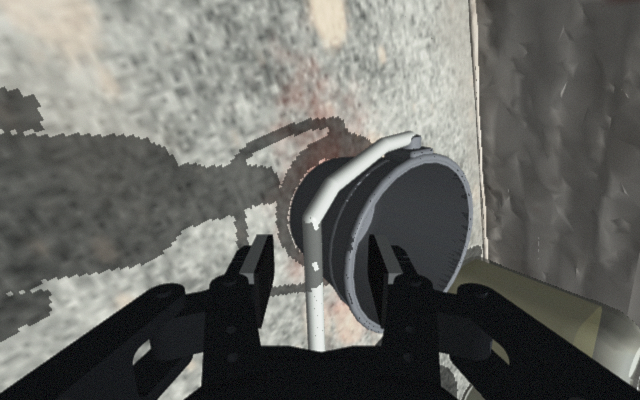

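The wire lies centred between the fingers (u≈316; pads 272–370), with the crown's left end at (313,222). Closing.

Call:
{"api": "arm_command", "payload": {
  "rows": "0 0 0 0 0 0; 0 0 0 0 0 0; 0 0 0 0 0 0; 0 0 0 0 0 0; 0 0 0 0 0 0; 0 0 0 0 0 0; 0 0 0 0 0 0; 0 0 0 0 0 0",
  "jaw": 0,
  "squeeze": 20
}}

```text
t: 5.0
tool_pos: [0.4863, -0.1199, 0.1492]
tool_rot: [2.107, 1.525, 0.482]
contact_force: [-2.2, 1.0, 1.3]
opening: 0.0069
```

Run:
```python
from h import *
o=monitor.get_obs();R=Rn.from_rotvec(o["tool_rot"]).as_matrix();print(o["opening"],R.round(3))
g=np.array(o["tool_pos"])+.054*R[:,2];print(g)
px=R[:,1]*[1,1,0];px/=np.linalg.norm(px);py=np.cross(Z,px);print(np.degrees(np.arctan2(px[1],px[0])))
# TCP along arc about hinge; hinge axis through C
for th0 in (.35,):
  H=g+.088*(np.cos(th0)*px-np.sin(th0)*Z);print("H",H)
  for d in range(0,75,10):
    Rr=Rn.from_rotvec(py*np.radians(d)).as_matrix()
    p=H+Rr@(np.array(o["tool_pos"])-H);print(d,np.round((p-o["tool_pos"])*1000,1),np.round(py*d,1))
```

```text
0.0068616924004770395 [[ 0.313  0.776  0.547]
 [ 0.95  -0.255 -0.182]
 [-0.002  0.577 -0.817]]
[ 0.51589044 -0.12974884  0.10504658]
-18.16832345409088
H [ 0.59443395 -0.15552452  0.07487158]
0 [0. 0. 0.] [ 0.  0. -0.]
10 [13.9 -4.6 18.6] [ 3.1  9.5 -0. ]
20 [ 30.7 -10.1  34.4] [ 6.2 19.  -0. ]
30 [ 49.8 -16.3  46.9] [ 9.4 28.5 -0. ]
40 [ 70.7 -23.2  55.8] [12.5 38.  -0. ]
50 [ 92.7 -30.4  60.6] [15.6 47.5 -0. ]
60 [115.2 -37.8  61.4] [18.7 57.  -0. ]
70 [137.5 -45.1  58.1] [21.8 66.5 -0. ]
```

Call:
{"api": "arm_command", "payload": {
  "rows": "7 -2 9.5 1.6 4.8 0; 14 -4.6 18.6 3.1 9.5 0; 22 -7.3 27 4.7 14.3 0; 30.7 -10.1 34.4 6.2 19 0; 40 -13.2 41 7.8 23.8 0; 49.8 -16.3 46.9 9.4 28.5 0; 60 -19.7 51.8 10.9 33.3 0; 70.7 -23.2 55.8 12.5 38 0; 70.7 -23.2 55.8 12.5 38 0; 70.7 -23.2 55.8 12.5 38 0"
}}

```text
t: 6.25
tool_pos: [0.5574, -0.1432, 0.2055]
tool_rot: [-2.49, -1.803, 0.077]
contact_force: [-2.3, 1.9, 3.7]
opening: 0.007
```

Run:
```python
from h import *
w=get("wrist");o=w["o"];print(o["contact_force"],o["wrist_torque"],o["opening"])
R=Rn.from_rotvec(o["tool_rot"]).as_matrix();print(np.array(o["tool_pos"])+.054*R[:,2])
a=get("scene")
im=np.hstack([w["im"],cv2.resize(a["im"][180:280,310:420],(440,400))]);cv2.imwrite("pics/w3.png",cv2.resize(im,None,fx=.74,fy=.74))
```

```text
[-2.33813138  1.89886646  3.66772934] [ 0.27247413  0.35789534 -0.03775872] 0.007025056892595885
[ 0.55313304 -0.14187154  0.15167726]
```

View pics/w3.png

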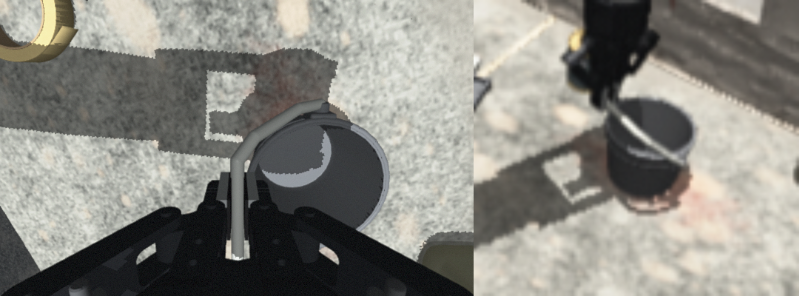

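Call:
{"api": "arm_command", "payload": {
  "rows": "11 -3.6 2.9 1.6 4.8 0; 22 -7.2 4.8 3.1 9.5 0; 33.3 -10.9 5.7 4.7 14.3 0; 44.5 -14.6 5.6 6.2 19 0; 55.8 -18.3 4.6 7.8 23.8 0; 66.8 -21.9 2.3 9.4 28.5 0; 66.8 -21.9 2.3 9.4 28.5 0; 66.8 -21.9 2.3 9.4 28.5 0"
}}

```text
t: 7.35
tool_pos: [0.6234, -0.1649, 0.2069]
tool_rot: [-2.114, -1.531, 0.48]
contact_force: [-0.3, 0.2, 0.6]
opening: 0.0069
```

Run:
```python
from h import *
o=monitor.get_obs();print(o["contact_force"],o["wrist_torque"],o["opening"],o["t"])
R=Rn.from_rotvec(o["tool_rot"]).as_matrix();g=np.array(o["tool_pos"])+.054*R[:,2];print(g)
a=get("scene");cv2.imwrite("pics/a4.png",cv2.resize(a["im"][170:280,310:430],(600,550)))
print((proj(a,g)-[310,170])*5)
print(delta(*pose(g+[0,0,.06],-18,0)))
```

```text
[-0.30864975  0.22289261  0.64750327] [-0.03624211 -0.26256912 -0.0170385 ] 0.006933562955614611 7.35
[ 0.59415438 -0.1553688   0.16255547]
[267.14291576 176.69469057]
(array([-29.1,   9.5,  69.4]), array([-10.7, -33. ,   0.1]))
```

View pics/a4.png

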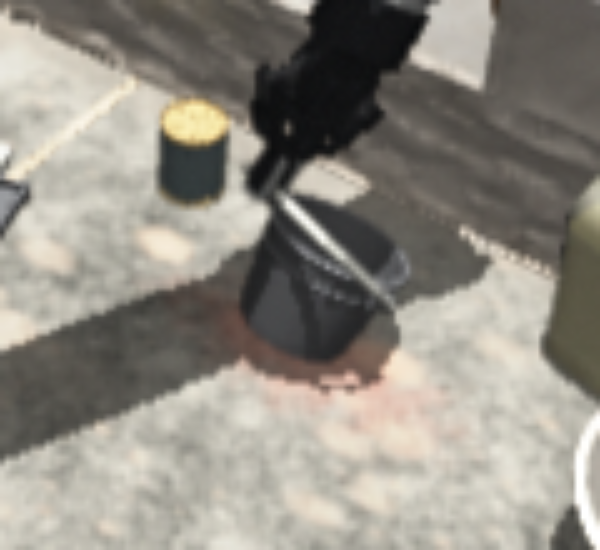

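Call:
{"api": "arm_command", "payload": {
  "rows": "0 0 0 0 0 0; 0 0 0 0 0 0; 0 0 0 0 0 0; 0 0 0 0 0 0; -8 2.5 4.5 -2.7 -8.2 0; -15 5 7.5 -5.3 -16.5 0; -22 7 9 -8 -25 0; -29 9.5 9.4 -10.7 -33 0; -29 9.5 9.4 -10.7 -33 0; -29 9.5 9.4 -10.7 -33 0",
  "jaw": 0.4
}}

```text
t: 8.65
tool_pos: [0.5947, -0.1556, 0.217]
tool_rot: [-2.542, -1.842, 0.001]
contact_force: [-0.6, -0.4, 0.4]
opening: 0.0343
```

Run:
```python
from h import *
w=get("wrist");o=w["o"];print(o["contact_force"],o["opening"],o["t"],o["tool_rot"],o["tool_pos"])
R=Rn.from_rotvec(o["tool_rot"]).as_matrix();g=np.array(o["tool_pos"])+.054*R[:,2];print(g,proj(w,g))
a=get("scene")
im=np.hstack([w["im"],cv2.resize(a["im"][180:280,310:420],(440,400))]);cv2.imwrite("pics/w5.png",cv2.resize(im,None,fx=.74,fy=.74))
```

```text
[-0.60769891 -0.35183284  0.3791113 ] 0.03426692799025702 8.65 [-2.54220611e+00 -1.84237522e+00  8.20501251e-04] [ 0.59473686 -0.15558085  0.21699892]
[ 0.59465122 -0.15551078  0.16299903] [322.19108976 272.52500427]
```

View pics/w5.png

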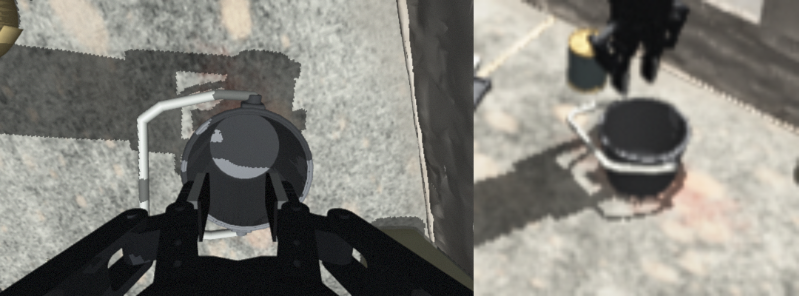

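Run:
```python
from h import *
w=get("wrist");a=get("scene")
L=tri((a,np.array((342.6,219.5))),(w,np.array((196,154))));print(L)
cv2.imwrite("pics/z.png",np.vstack([cv2.resize(a["im"][195:260,320:400],(640,520))]))
# pail colour masks: rim ellipse from wrist
print(proj(w,[.588,-.181,.085]),[proj(w,crown((.588,-.181),-18,t,.044)).round() for t in(.2,.35,.5,.7)],[proj(a,crown((.588,-.181),-18,t,.044)).round(1) for t in(.2,.35,.5,.7)])
print([proj(w,[.588+.058*np.cos(k),-.181+.058*np.sin(k),.085]).round() for k in(0,1.57,3.14,4.71)])
```

```text
(array([ 0.54194225, -0.10034844,  0.10036715]), [array([-0.7, -0.2]), array([4.2, 3.3])])
[323.81007845 248.18687314] [array([180., 185.]), array([177., 191.]), array([178., 197.]), array([186., 206.])] [array([340.7, 226. ]), array([341.6, 223.1]), array([342.9, 220.1]), array([345.3, 216.1])]
[array([411., 222.]), array([294., 165.]), array([241., 273.]), array([349., 321.])]
```

View pics/z.png

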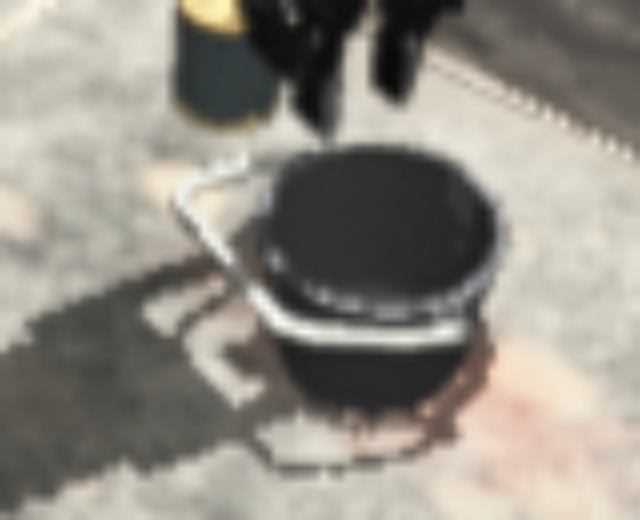

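Call:
{"api": "arm_command", "payload": {
  "rows": "0 0 40 0 0 0; -30 -20 80 0 0 0; -60 -40 110 0 0 0; -80 -55 130 0 0 0; -80 -55 130 0 0 0; -80 -55 130 0 0 0"
}}

```text
t: 9.6
tool_pos: [0.5154, -0.2105, 0.3455]
tool_rot: [-2.541, -1.842, 0.001]
contact_force: [-0.3, 0.1, -0.7]
opening: 0.0342
```

Run:
```python
from h import *
w=get("wrist");a=get("scene");b=get("top");print(w["o"]["tool_pos"])
cv2.imwrite("pics/c.png",np.hstack([cv2.resize(w["im"][0:400,140:540],(520,520)),np.vstack([cv2.resize(a["im"][200:252,335:391],(280,260)),cv2.resize(b["im"][170:222,315:371],(280,260))])]))
```

```text
[ 0.51541139 -0.21046838  0.34549361]
```

View pics/c.png

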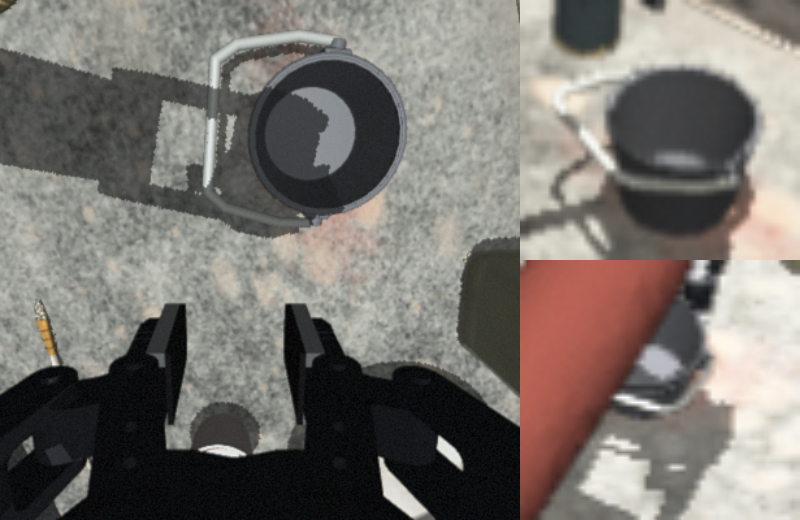

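Run:
```python
from h import *
w=get("wrist");a=get("scene")
W=lambda x,y:np.array((140+x/1.3,y/1.3)); S=lambda x,y:np.array((335+(x-520)/5,200+y/5))
print("rim w",onz(w,*W(328,132),.085),"rim s",onz(a,*S(682,118),.085))
e1=onz(w,*W(338,46),.076);e2=onz(w,*W(319,219),.076);d=e1-e2
print("ears",e1,e2,(e1+e2)/2,np.linalg.norm(d),"yaw",np.degrees(np.arctan2(-d[0],d[1])))
for n,x,y in(("L",(214,56),(557,103)),("R",(208,190),(620,182))): print(n,*tri((w,W(*x)),(a,S(*y))), onz(w,*W(*x),.1))
```

```text
rim w [ 0.59672864 -0.17009167  0.085     ] rim s [ 0.59559187 -0.17761067  0.085     ]
ears [ 0.62001592 -0.11623774  0.076     ] [ 0.57488713 -0.232332    0.076     ] [ 0.59745152 -0.17428487  0.076     ] 0.12455715533213964 yaw -21.242372637003058
L [ 0.53686783 -0.10199854  0.09972437] [array([3.3, 3.3]), array([-1. , -0.2])] [ 0.53502983 -0.09866802  0.1       ]
R [ 0.50351438 -0.18400122  0.09546065] [array([2.4, 1.8]), array([-0.8, -0. ])] [ 0.50241202 -0.18116518  0.1       ]
```

Run:
```python
from h import *
C=(.596,-.173);yaw=-21.5;g=crown(C,yaw,.29,.027);print(g)
p,R=pose(g,yaw,40);z=R[:,2]
print(delta(p-.075*z,R),delta(p,R))
H=np.array([*C,.073])+.027*np.array([-np.sin(np.radians(yaw)),np.cos(np.radians(yaw)),0])
py=np.array([-np.sin(np.radians(yaw)),np.cos(np.radians(yaw)),0])
for d in range(0,80,6):
    q=H+Rn.from_rotvec(py*np.radians(d)).as_matrix()@(p-H);print(d,np.round((q-p)*1000,1),np.round(py*d,1))
```

```text
[ 0.52743764 -0.11697334  0.0981638 ]
(array([ -65. ,  123.5, -148.2]), array([-13.7, -37.8,  -3.3])) (array([ -20.1,  105.9, -205.7]), array([-13.7, -37.8,  -3.3]))
0 [0. 0. 0.] [0. 0. 0.]
6 [ 7.1 -2.8 12.1] [2.2 5.6 0. ]
12 [15.3 -6.  23.3] [ 4.4 11.2  0. ]
18 [24.5 -9.7 33.5] [ 6.6 16.7  0. ]
24 [ 34.8 -13.7  42.7] [ 8.8 22.3  0. ]
30 [ 45.8 -18.   50.6] [11.  27.9  0. ]
36 [ 57.5 -22.7  57.3] [13.2 33.5  0. ]
42 [ 69.9 -27.5  62.6] [15.4 39.1  0. ]
48 [ 82.6 -32.6  66.4] [17.6 44.7  0. ]
54 [ 95.7 -37.7  68.9] [19.8 50.2  0. ]
60 [109.  -42.9  69.8] [22.  55.8  0. ]
66 [122.3 -48.2  69.3] [24.2 61.4  0. ]
72 [135.4 -53.3  67.2] [26.4 67.   0. ]
78 [148.3 -58.4  63.7] [28.6 72.6  0. ]
```

Call:
{"api": "arm_command", "payload": {
  "rows": "-20 35 -20 -3 -8 -1; -40 70 -50 -6 -16 -1; -55 100 -85 -9 -24 -2; -62 115 -120 -11 -31 -3; -65 123.5 -148 -13.7 -37.8 -3.3; -65 123.5 -148 -13.7 -37.8 -3.3; -53 119 -163 -13.7 -37.8 -3.3; -42 114 -178 -13.7 -37.8 -3.3; -31 110 -192 -13.7 -37.8 -3.3; -20 106 -206 -13.7 -37.8 -3.3; -20 106 -206 -13.7 -37.8 -3.3; -20 106 -206 -13.7 -37.8 -3.3",
  "jaw": 0.5
}}

```text
t: 11.35
tool_pos: [0.4965, -0.1048, 0.1412]
tool_rot: [2.079, 1.415, 0.516]
contact_force: [0.4, 1.0, 0.8]
opening: 0.0427
```

Run:
```python
from h import *
C=(.596,-.173);yaw=-21.5;g=crown(C,yaw,.29,.027)
print(delta(*pose(g,yaw,40)))
w=get("wrist");o=w["o"];print(o["contact_force"],o["t"])
# wire position: bright pixels along rows between fingers
G=cv2.cvtColor(w["im"],cv2.COLOR_BGR2GRAY)
for v in (215,225,235,250,265,280,300,320): print(v,[int(x) for x in G[v,276:372:4]])
```

```text
(array([-1.4,  0.5, -1.6]), array([0. , 0.1, 0. ]))
[0.39568214 0.97578378 0.84988702] 11.35
215 [82, 43, 44, 50, 43, 44, 47, 44, 45, 46, 42, 53, 90, 149, 205, 229, 237, 45, 47, 45, 47, 44, 104, 153]
225 [95, 42, 50, 44, 48, 45, 48, 44, 47, 44, 73, 108, 168, 214, 231, 233, 47, 46, 42, 45, 61, 99, 147, 62]
235 [96, 48, 47, 49, 47, 46, 50, 44, 44, 46, 87, 102, 121, 128, 118, 48, 47, 46, 47, 68, 151, 132, 63, 67]
250 [156, 44, 44, 43, 46, 43, 47, 43, 45, 44, 87, 103, 121, 127, 115, 45, 49, 38, 60, 157, 83, 59, 62, 28]
265 [87, 85, 100, 52, 42, 43, 47, 48, 47, 48, 86, 105, 123, 127, 99, 42, 41, 90, 155, 74, 57, 55, 58, 16]
280 [178, 175, 192, 185, 120, 95, 90, 39, 46, 46, 86, 105, 123, 124, 69, 47, 62, 132, 139, 53, 50, 52, 52, 38]
300 [92, 102, 99, 98, 91, 97, 95, 94, 184, 167, 124, 198, 225, 240, 83, 44, 75, 140, 143, 49, 45, 51, 47, 47]
320 [185, 196, 194, 165, 186, 182, 184, 212, 208, 147, 127, 201, 234, 239, 211, 204, 69, 92, 148, 146, 49, 46, 46, 51]
```

Call:
{"api": "arm_command", "payload": {
  "rows": "0 0 0 0 0 0; 0 0 0 0 0 0; 0 0 0 0 0 0; 0 0 0 0 0 0; 0 0 0 0 0 0; 0 0 0 0 0 0; 0 0 0 0 0 0",
  "jaw": 0,
  "squeeze": 20
}}

```text
t: 12.28
tool_pos: [0.4963, -0.1046, 0.1411]
tool_rot: [2.078, 1.415, 0.516]
contact_force: [-0.6, -0.6, 0.2]
opening: 0.007
```

Call:
{"api": "arm_command", "payload": {
  "rows": "7.1 -2.8 12.1 2.2 5.6 0; 15.3 -6 23.3 4.4 11.2 0; 24.5 -9.7 33.5 6.6 16.7 0; 34.8 -13.7 42.7 8.8 22.3 0; 45.8 -18 50.6 11 27.9 0; 57.5 -22.7 57.3 13.2 33.5 0; 57.5 -22.7 57.3 13.2 33.5 0; 57.5 -22.7 57.3 13.2 33.5 0"
}}

```text
t: 13.28
tool_pos: [0.5531, -0.127, 0.1979]
tool_rot: [2.547, 1.735, 0.061]
contact_force: [-1.8, -0.6, 3.5]
opening: 0.0069
```

Run:
```python
from h import *
w=get("wrist");o=w["o"];print(o["contact_force"],o["wrist_torque"],o["t"],o["opening"])
a=get("scene");G=cv2.cvtColor(w["im"],cv2.COLOR_BGR2GRAY)
cv2.imwrite("pics/m1w.png",w["im"]);cv2.imwrite("pics/m1a.png",a["im"])
for v in (170,190,210,225): print(v,[int(x) for x in G[v,280:480:5]])
```

```text
[-1.75998267 -0.55389458  3.4691204 ] [ 0.04861006  0.28302739 -0.04395407] 13.275 0.006907081988091779
170 [99, 98, 80, 70, 83, 71, 86, 81, 73, 82, 87, 82, 77, 79, 51, 56, 79, 91, 101, 103, 71, 88, 119, 128, 133, 145, 145, 139, 136, 129, 117, 88, 172, 164, 141, 159, 180, 150, 169, 177]
190 [96, 95, 102, 90, 83, 74, 68, 86, 80, 85, 28, 82, 97, 99, 101, 103, 132, 152, 153, 151, 151, 149, 148, 147, 144, 146, 147, 108, 48, 48, 48, 45, 48, 46, 47, 49, 141, 140, 111, 159]
210 [98, 98, 97, 98, 95, 89, 89, 93, 64, 85, 107, 110, 109, 74, 73, 71, 67, 150, 149, 148, 146, 145, 150, 147, 146, 148, 148, 145, 117, 46, 49, 47, 45, 46, 50, 48, 48, 45, 45, 48]
225 [83, 101, 93, 93, 90, 90, 77, 74, 100, 108, 109, 75, 73, 76, 149, 149, 149, 148, 149, 148, 145, 145, 146, 143, 144, 145, 144, 142, 56, 45, 48, 43, 47, 47, 45, 48, 49, 52, 46, 50]
```

Call:
{"api": "arm_command", "payload": {
  "rows": "12.4 -4.8 5.3 2.2 5.6 0; 25.1 -9.9 9.1 4.4 11.2 0; 38.2 -15 11.6 6.6 16.7 0; 51.5 -20.2 12.5 8.8 22.3 0; 64.8 -25.5 12 11 27.9 0; 77.9 -30.6 9.9 13.2 33.5 0; 80 -31.5 9.4 13.6 34.5 0; 80 -31.5 9.4 13.6 34.5 0; 80 -31.5 9.4 13.6 34.5 0"
}}

```text
t: 14.5
tool_pos: [0.6327, -0.1584, 0.2076]
tool_rot: [-2.176, -1.482, 0.438]
contact_force: [0.0, -0.6, 3.6]
opening: 0.0076
```

Run:
```python
from h import *
w=get("wrist");o=w["o"];print(o["contact_force"],o["wrist_torque"],o["t"],o["opening"])
R=Rn.from_rotvec(o["tool_rot"]).as_matrix();g=np.array(o["tool_pos"])+.054*R[:,2];print("g",g,"tilt",np.degrees(np.arccos(-R[2,2])))
a=get("scene")
cv2.imwrite("pics/m2.png",np.hstack([cv2.resize(a["im"][175:255,325:405],(600,600))])); cv2.imwrite("pics/m2w.png",w["im"])
print(delta(*pose(g,-21.5,0)))
for n,im in(("now",a["im"]),("z",cv2.imread("pics/m1a.png"))):
    h=cv2.cvtColor(im,cv2.COLOR_BGR2GRAY); 
    m=(h<75).astype(np.uint8); m[:200]=0;m[:,:335]=0;m[:,402:]=0;m[258:]=0
    n_,l,s,c=cv2.connectedComponentsWithStats(m); k=1+np.argmax(s[1:,4]);print(n,s[k],c[k])
```

```text
[ 0.01578969 -0.55368138  3.61111224] [-0.14956647 -0.026385    0.04341144] 14.5 0.007559593081500372
g [ 0.60536198 -0.14771839  0.16227625] tilt 32.900835948124815
(array([-27.2,  10.7,   8.7]), array([-12. , -30.6,  -0. ]))
now [335 214  44  34 739] [362.90121786 229.62516915]
z [347 218  32  29 412] [361.96359223 234.93446602]
```

Call:
{"api": "arm_command", "payload": {
  "rows": "0 0 0 0 0 0; 0 0 0 0 0 0; 0 0 0 0 0 0; -5 2 2.8 -2 -5 0; -9.5 3.5 5 -4 -10 0; -14 5.5 6.7 -6 -15.3 0; -18.5 7 7.8 -8 -20.4 0; -23 9 8.5 -10 -25.5 0; -27.2 10.7 8.7 -12 -30.6 0; -27.2 10.7 8.7 -12 -30.6 0; -27.2 10.7 8.7 -12 -30.6 0",
  "jaw": 0.16
}}

```text
t: 15.98
tool_pos: [0.6056, -0.1478, 0.2163]
tool_rot: [-2.595, -1.768, 0.002]
contact_force: [-0.1, -0.8, -0.2]
opening: 0.0137
```

Run:
```python
from h import *
w=get("wrist");o=w["o"];print(o["contact_force"],o["wrist_torque"],o["t"],o["opening"])
R=Rn.from_rotvec(o["tool_rot"]).as_matrix();g=np.array(o["tool_pos"])+.054*R[:,2];print(g,proj(w,g),np.degrees(np.arccos(-R[2,2])))
G=cv2.cvtColor(w["im"],cv2.COLOR_BGR2GRAY);cv2.imwrite("pics/m3w.png",w["im"])
print([proj(w,crown((.605-.01,-.173),-21.5,1.57,s)).round() for s in(.027,.044)])
for v in (150,170,190,200,210,220,230,240): print(v,[int(x) for x in G[v,270:430:5]])
```

```text
[-0.09302112 -0.77673473 -0.19766619] [ 0.0061405  -0.01520816  0.03206853] 15.975 0.013722281584075442
[ 0.60545041 -0.14771176  0.16225772] [322.24824781 272.42824055] 0.12034317286705508
[array([321., 272.]), array([321., 233.])]
150 [83, 67, 67, 72, 80, 78, 79, 82, 77, 54, 68, 75, 64, 87, 81, 75, 80, 90, 99, 96, 96, 101, 99, 101, 97, 94, 70, 85, 145, 170, 177, 180]
170 [88, 78, 83, 52, 60, 67, 67, 65, 69, 64, 70, 77, 67, 67, 61, 71, 74, 62, 53, 96, 105, 103, 96, 97, 98, 85, 83, 86, 193, 172, 164, 179]
190 [40, 45, 115, 155, 159, 156, 154, 67, 69, 64, 85, 79, 72, 71, 69, 68, 73, 70, 71, 43, 33, 31, 62, 73, 85, 170, 184, 188, 201, 196, 173, 171]
200 [48, 42, 69, 75, 70, 69, 71, 70, 61, 88, 102, 98, 70, 68, 69, 70, 70, 69, 71, 71, 33, 33, 32, 23, 59, 65, 195, 181, 182, 190, 181, 173]
210 [46, 49, 68, 68, 70, 66, 70, 69, 62, 88, 101, 100, 69, 65, 70, 69, 71, 72, 67, 71, 34, 36, 29, 29, 28, 71, 68, 173, 185, 181, 175, 151]
220 [43, 52, 151, 149, 150, 151, 147, 150, 84, 89, 102, 98, 68, 72, 71, 68, 71, 71, 76, 68, 31, 35, 28, 34, 31, 29, 64, 67, 178, 178, 189, 170]
230 [46, 46, 54, 150, 150, 149, 149, 147, 65, 90, 102, 97, 67, 150, 148, 151, 151, 147, 148, 50, 46, 32, 29, 34, 34, 35, 31, 62, 95, 188, 197, 200]
240 [48, 51, 49, 47, 55, 57, 49, 42, 78, 108, 123, 116, 68, 149, 11, 57, 59, 58, 48, 45, 46, 45, 47, 33, 35, 34, 30, 74, 67, 184, 191, 172]
```

The wire (u≈310–327, v 195–240) runs straight into the fingers at u≈322: the bail is upright and caged. Gripping firmly and lifting a little.

Call:
{"api": "arm_command", "payload": {
  "rows": "0 0 0 0 0 0; 0 0 0 0 0 0; 0 0 0 0 0 0; 0 0 0 0 0 0; 0 0 0 0 0 0; 0 0 0 0 0 0; 0 0 0 0 0 0; 0 0 0 0 0 0",
  "jaw": 0,
  "squeeze": 100
}}

```text
t: 17.02
tool_pos: [0.6058, -0.1479, 0.2164]
tool_rot: [-2.595, -1.768, 0.001]
contact_force: [1.6, 0.1, 1.3]
opening: 0.0047
```

Call:
{"api": "arm_command", "payload": {
  "rows": "0 0 3 0 0 0; 0 0 6 0 0 0; 0 0 12 0 0 0; 0 0 20 0 0 0; 0 0 30 0 0 0; 0 0 45 0 0 0; 0 0 60 0 0 0; 0 0 75 0 0 0; 0 0 90 0 0 0; 0 0 100 0 0 0; 0 0 100 0 0 0; 0 0 100 0 0 0"
}}

```text
t: 18.52
tool_pos: [0.6056, -0.1478, 0.3156]
tool_rot: [-2.594, -1.767, 0.002]
contact_force: [0.6, -0.7, -3.2]
opening: 0.0044
```

Run:
```python
from h import *
w=get("wrist");o=w["o"];print(o["contact_force"],o["wrist_torque"],o["t"],o["opening"],o["q"])
cv2.imwrite("pics/m4w.png",w["im"])
a=get("scene");cv2.imwrite("pics/m4a.png",a["im"])
G=cv2.cvtColor(w["im"],cv2.COLOR_BGR2GRAY)
for v in (190,210,230,240): print(v,[int(x) for x in G[v,270:430:5]])
post=np.array([.597,.152]);Y=14.3
print("posttop proj wrist/scene",proj(a,[*post,.227]))
p,R=pose([0,0,0],Y,0);print(delta(p,R)[1])
```

```text
[ 0.58278448 -0.73242919 -3.20898478] [ 0.07142765  0.01391636 -0.02703757] 18.525 0.004375607934233256 [-3.58774744e-01  4.35925543e-02  1.60277681e+00  3.36404284e-04
  1.49803935e+00  1.60002169e-02]
190 [42, 55, 158, 159, 159, 158, 162, 73, 73, 66, 87, 88, 73, 72, 76, 72, 72, 69, 72, 45, 31, 27, 70, 74, 90, 180, 181, 169, 181, 161, 181, 178]
210 [42, 52, 74, 73, 74, 72, 69, 67, 70, 83, 100, 103, 84, 69, 70, 71, 73, 73, 74, 75, 35, 32, 33, 33, 37, 71, 74, 181, 188, 178, 174, 189]
230 [52, 49, 56, 155, 149, 154, 153, 151, 152, 88, 107, 103, 81, 159, 150, 150, 150, 150, 129, 50, 41, 39, 35, 35, 38, 32, 30, 61, 106, 174, 163, 159]
240 [50, 52, 52, 52, 53, 151, 73, 58, 63, 107, 124, 124, 99, 57, 58, 148, 151, 50, 52, 48, 49, 47, 37, 35, 32, 35, 39, 66, 82, 158, 177, 152]
posttop proj wrist/scene [298.90835166 159.41357302]
[-0.  -0.2 35.8]
```

Call:
{"api": "arm_command", "payload": {
  "rows": "-8 0 2 0 0 0; -25 3 5 0 0 2; -45 6 6 0 0 6; -68 10 6 0 0 10; -90 18 6 0 0 14; -110 30 6 0 0 18; -128 46 6 0 0 22; -145 65 6 0 0 26; -160 86 6 0 0 30; -170 106 6 0 0 33; -177 122 6 0 0 35; -180 132 6 0 0 35.8"
}}

```text
t: 20.12
tool_pos: [0.4251, -0.0151, 0.3212]
tool_rot: [-1.925, -2.48, 0.004]
contact_force: [0.1, -0.2, -3.1]
opening: 0.0043
```

Call:
{"api": "arm_command", "payload": {
  "rows": "-1 8 0 0 0 0; -3 22 0 0 0 0; -5 40 0 0 0 0; -7 60 0 0 0 0; -9 80 0 0 0 0; -10 100 0 0 0 0; -10 118 0 0 0 0; -10 132 0 0 0 0; -10 142 0 0 0 0; -10 147 0 0 0 0; -10 149 0 0 0 0; -10 149 0 0 0 0"
}}

```text
t: 21.62
tool_pos: [0.4151, 0.1338, 0.3212]
tool_rot: [-1.925, -2.48, 0.004]
contact_force: [-0.0, 0.3, -2.9]
opening: 0.0045
```

Run:
```python
from h import *
w=get("wrist");a=get("scene");b=get("top");o=w["o"];print(o["contact_force"],o["t"],o["opening"],np.round(o["tool_pos"],4),o["tool_rot"])
post=np.array([.597,.152]);y=np.radians(14.3);X=np.array([np.cos(y),np.sin(y)]);Yv=np.array([-X[1],X[0]])
for n,x,yy,z in(("tip",-.134,0,.237),("seat",-.105,0,.215),("post",0,0,.227)): print(n,[proj(c,[*(post+x*X+yy*Yv),z]).round(1) for c in(w,a,b)])
t=a["im"][140:250,240:350]
cv2.imwrite("pics/f.png",np.hstack([cv2.resize(w["im"],(800,500))[:, 250:730],np.vstack([cv2.resize(t,(320,320)),cv2.resize(b["im"][165:227,240:350],(320,180))])]))
```

```text
[-0.03775363  0.33028076 -2.93053536] 21.625 0.004498808806883592 [0.4151 0.1338 0.3212] [-1.92536853 -2.48007258  0.00424218]
tip [array([412.9, 291.3]), array([281.3, 176.4]), array([273.5, 193.9])]
seat [array([453.6, 270.1]), array([285.7, 176.9]), array([272.1, 191.1])]
post [array([656.8, 281.9]), array([298.9, 159.4]), array([265.4, 170.2])]
```

View pics/f.png

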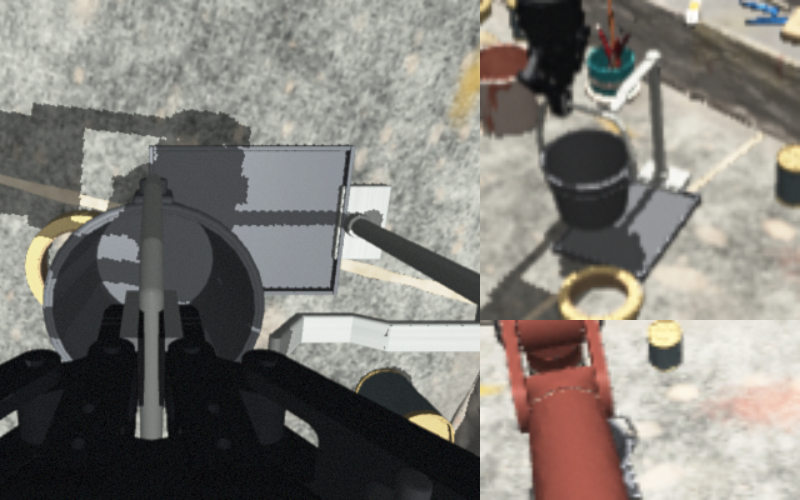

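Run:
```python
from h import *
w=get("wrist");G=cv2.cvtColor(w["im"],cv2.COLOR_BGR2GRAY)
print(w["f"],-w["R"].T@w["t"])
for v in range(246,290,4): print(v,[int(x) for x in G[v,410:582:4]])
post=np.array([.597,.152]);y=np.radians(14.3);X=np.array([np.cos(y),np.sin(y)]);Yv=np.array([-X[1],X[0]])
for x,z in((-.134,.237),(-.117,.215),(-.093,.215),(-.06,.223)):print(x,[proj(w,[*(post+x*X+s*Yv),z]).round(1) for s in(.007,-.007)])
```

```text
339.8766566038572 [0.39789606 0.201618   0.390992  ]
246 [70, 185, 193, 185, 200, 207, 211, 195, 184, 159, 189, 209, 200, 186, 158, 165, 174, 179, 180, 161, 185, 165, 161, 144, 180, 176, 202, 194, 195, 172, 151, 177, 186, 193, 190, 203, 193, 190, 172, 178, 169, 198, 191]
250 [77, 207, 209, 199, 197, 199, 209, 96, 97, 96, 90, 96, 98, 96, 89, 92, 85, 84, 98, 169, 177, 188, 173, 152, 152, 182, 149, 189, 187, 178, 146, 184, 192, 192, 185, 167, 168, 159, 187, 171, 173, 168, 176]
254 [112, 195, 213, 213, 212, 187, 62, 71, 151, 232, 232, 233, 231, 231, 227, 230, 231, 232, 214, 181, 144, 84, 76, 110, 163, 169, 177, 193, 187, 152, 158, 191, 172, 191, 193, 178, 174, 177, 179, 136, 178, 191, 188]
258 [194, 206, 209, 208, 161, 57, 78, 157, 189, 238, 238, 238, 238, 237, 238, 237, 236, 236, 218, 218, 218, 217, 214, 204, 172, 123, 104, 102, 102, 103, 105, 99, 103, 103, 104, 102, 104, 103, 103, 103, 101, 96, 100]
262 [193, 196, 207, 131, 61, 68, 162, 173, 219, 235, 234, 234, 234, 233, 233, 234, 234, 233, 213, 208, 212, 215, 215, 218, 220, 216, 237, 236, 237, 237, 236, 237, 236, 235, 235, 235, 236, 2
[... 840 characters left out ...]
1, 234, 232, 231, 232, 232, 232, 232, 233, 232, 231, 231, 231]
282 [9, 19, 17, 38, 97, 174, 125, 172, 172, 160, 138, 130, 170, 150, 183, 181, 178, 172, 186, 157, 152, 170, 173, 168, 159, 174, 174, 207, 178, 176, 197, 195, 164, 167, 178, 168, 171, 202, 195, 169, 184, 184, 184]
286 [18, 20, 17, 19, 4, 52, 167, 158, 172, 146, 165, 195, 178, 173, 174, 180, 173, 168, 168, 160, 169, 156, 150, 156, 155, 153, 174, 183, 209, 195, 156, 160, 170, 149, 149, 186, 182, 167, 179, 186, 188, 174, 183]
-0.134 [array([414. , 278.9]), array([412., 303.])]
-0.117 [array([433.9, 258.8]), array([431.7, 280.7])]
-0.093 [array([476.1, 259. ]), array([473.1, 280.8])]
-0.06 [array([543., 266.]), array([538.5, 288.6])]
```

Call:
{"api": "arm_command", "payload": {
  "rows": "2 2 0 0 0 0; 8 5 0 0 0 0; 16 7 0 0 0 0; 26 10 0 0 0 0; 36 12 0 0 0 0; 46 15 0 0 0 0; 56 18 0 0 0 0; 66 20.5 0 0 0 0; 72 22 0 0 0 0; 76 23 0 0 0 0; 76.7 23 0 0 0 0; 76.7 23 0 0 0 0"
}}

```text
t: 23.32
tool_pos: [0.4917, 0.1566, 0.3212]
tool_rot: [-1.926, -2.48, 0.004]
contact_force: [0.4, 0.2, -3.8]
opening: 0.0043
```

Call:
{"api": "arm_command", "payload": {
  "rows": "0 0 -5 0 0 0; 0 0 -12 0 0 0; 0 0 -20 0 0 0; 0 0 -28 0 0 0; 0 0 -34 0 0 0; 0 0 -38 0 0 0; 0 0 -41 0 0 0; 0 0 -42 0 0 0; 0 0 -42 0 0 0; 0 0 -42 0 0 0"
}}

```text
t: 24.58
tool_pos: [0.4918, 0.1567, 0.2795]
tool_rot: [-1.926, -2.48, 0.004]
contact_force: [0.8, -0.4, -3.1]
opening: 0.0046
```

Run:
```python
from h import *
w=get("wrist");o=w["o"];print(o["contact_force"],o["wrist_torque"],o["t"],np.round(o["tool_pos"],4))
G=cv2.cvtColor(w["im"],cv2.COLOR_BGR2GRAY);cv2.imwrite("pics/m6.png",w["im"])
for v in range(200,300,8): print(v,[int(x) for x in G[v,250:420:5]])
```

```text
[ 0.79555885 -0.35546714 -3.14834805] [ 0.05077943 -0.00040869 -0.0078057 ] 24.575 [0.4918 0.1567 0.2795]
200 [69, 74, 46, 44, 50, 52, 155, 153, 157, 154, 88, 74, 72, 83, 93, 95, 74, 74, 74, 75, 73, 69, 72, 74, 38, 29, 30, 36, 69, 68, 150, 149, 217, 197]
208 [71, 45, 44, 50, 48, 53, 72, 96, 152, 103, 90, 74, 72, 81, 96, 95, 74, 73, 72, 75, 74, 72, 76, 71, 44, 34, 27, 30, 33, 72, 65, 149, 194, 239]
216 [44, 49, 49, 48, 44, 40, 75, 75, 73, 74, 74, 72, 74, 85, 96, 96, 76, 72, 74, 73, 74, 75, 77, 78, 37, 31, 27, 37, 34, 32, 67, 59, 120, 241]
224 [48, 44, 46, 43, 42, 41, 45, 72, 72, 72, 72, 72, 71, 84, 93, 95, 80, 74, 71, 76, 74, 71, 75, 71, 37, 30, 37, 39, 33, 34, 56, 71, 123, 231]
232 [47, 46, 39, 40, 37, 40, 49, 56, 149, 150, 144, 99, 99, 97, 112, 108, 76, 61, 65, 73, 74, 73, 63, 41, 38, 30, 33, 37, 32, 33, 30, 63, 68, 158]
240 [40, 42, 47, 44, 40, 48, 48, 44, 55, 135, 76, 56, 54, 104, 125, 122, 90, 58, 58, 70, 83, 39, 39, 37, 36, 35, 37, 35, 34, 33, 36, 64, 72, 148]
248 [38, 44, 38, 48, 45, 40, 47, 12, 15, 12, 55, 57, 58, 106, 124, 119, 32, 57, 60, 10, 13, 16, 39, 34, 31, 38, 38, 41, 
[... 184 characters left out ...]
, 48, 47, 48, 16, 8, 19, 12, 56, 58, 33, 84, 124, 119, 13, 60, 56, 49, 15, 15, 17, 47, 36, 37, 35, 34, 37, 35, 37, 70, 157, 155]
272 [46, 46, 45, 46, 47, 48, 24, 18, 4, 13, 20, 119, 57, 62, 121, 120, 24, 119, 39, 23, 12, 15, 15, 52, 37, 35, 39, 37, 36, 38, 64, 150, 188, 179]
280 [144, 49, 47, 46, 30, 15, 15, 33, 29, 15, 10, 16, 49, 63, 123, 116, 26, 13, 10, 23, 26, 28, 13, 17, 18, 37, 34, 38, 34, 71, 36, 28, 19, 53]
288 [136, 99, 23, 19, 7, 17, 14, 16, 11, 13, 14, 15, 28, 61, 126, 119, 27, 14, 13, 24, 15, 17, 22, 10, 14, 18, 17, 23, 66, 20, 4, 19, 19, 11]
296 [8, 12, 18, 15, 18, 17, 16, 11, 19, 13, 16, 15, 27, 60, 122, 119, 22, 12, 18, 15, 11, 9, 16, 15, 11, 3, 12, 20, 15, 12, 16, 19, 15, 8]
```

Call:
{"api": "arm_command", "payload": {
  "rows": "0 0 -1 0 0 0; 0 0 -2 0 0 0; 0 0 -3 0 0 0; 0 0 -4 0 0 0; 0 0 -4 0 0 0"
}}

```text
t: 25.25
tool_pos: [0.4917, 0.1567, 0.2753]
tool_rot: [-1.926, -2.48, 0.004]
contact_force: [-0.2, -0.6, -3.4]
opening: 0.0044
```

Call:
{"api": "arm_command", "payload": {
  "rows": "0 0 -0.5 0 0 0; 0 0 -1 0 0 0; 0 0 -1.5 0 0 0; 0 0 -1.5 0 0 0; 0 0 -1.5 0 0 0"
}}

```text
t: 25.88
tool_pos: [0.4918, 0.1567, 0.2742]
tool_rot: [-1.926, -2.48, 0.004]
contact_force: [-1.4, -0.2, 0.3]
opening: 0.0041
```

Call:
{"api": "arm_command", "payload": {
  "rows": "0 0 0 0 0 0; 0 0 0 0 0 0; 0 0 0 0 0 0; 0 0 0 0 0 0",
  "squeeze": 20
}}

```text
t: 26.38
tool_pos: [0.4918, 0.1567, 0.2742]
tool_rot: [-1.926, -2.48, 0.004]
contact_force: [-1.7, -0.6, -0.2]
opening: 0.0044
```

Call:
{"api": "arm_command", "payload": {
  "rows": "0 0 0 0 0 0; 0 0 0 0 0 0; 0 0 0 0 0 0; 0 0 0 0 0 0; 0 0 0 0 0 0; 0 0 0 0 0 0; 0 0 0 0 0 0; 0 0 0 0 0 0",
  "jaw": 0.15
}}

```text
t: 27.38
tool_pos: [0.4918, 0.1567, 0.2742]
tool_rot: [-1.926, -2.48, 0.004]
contact_force: [0.2, -0.4, 0.1]
opening: 0.0125
```

Call:
{"api": "arm_command", "payload": {
  "rows": "0 0 0 0 0 0; 0 0 0 0 0 0; 0 0 0 0 0 0; 0 0 0 0 0 0; 0 0 0 0 0 0; 0 0 0 0 0 0; 0 0 0 0 0 0; 0 0 0 0 0 0",
  "jaw": 0.4
}}

```text
t: 28.38
tool_pos: [0.4918, 0.1567, 0.2742]
tool_rot: [-1.926, -2.48, 0.004]
contact_force: [0.1, -0.7, 0.3]
opening: 0.0346
```

Run:
```python
from h import *
w=get("wrist");o=w["o"];print(o["contact_force"],o["t"],o["opening"])
G=cv2.cvtColor(w["im"],cv2.COLOR_BGR2GRAY);cv2.imwrite("pics/m7.png",w["im"])
for v in range(200,300,12): print(v,[int(x) for x in G[v,250:420:5]])
```

```text
[ 0.11126279 -0.66408328  0.3316929 ] 28.375 0.034588809132738235
200 [73, 71, 44, 45, 48, 89, 159, 159, 160, 158, 93, 73, 72, 84, 97, 96, 75, 73, 77, 74, 72, 75, 75, 79, 37, 35, 37, 62, 74, 74, 154, 152, 112, 150]
212 [41, 47, 48, 48, 43, 58, 73, 74, 74, 72, 68, 74, 73, 83, 100, 98, 78, 75, 74, 74, 76, 74, 78, 72, 31, 34, 29, 34, 35, 72, 68, 153, 200, 167]
224 [52, 49, 45, 42, 41, 46, 78, 74, 72, 72, 76, 74, 76, 83, 97, 100, 79, 75, 75, 77, 78, 78, 77, 36, 37, 37, 36, 37, 36, 37, 72, 67, 129, 190]
236 [45, 42, 45, 45, 58, 60, 9, 76, 153, 151, 153, 151, 151, 109, 128, 122, 91, 73, 71, 74, 74, 74, 13, 59, 60, 61, 38, 33, 34, 32, 32, 74, 79, 170]
248 [18, 12, 26, 57, 58, 19, 9, 44, 45, 48, 58, 141, 150, 111, 124, 122, 93, 75, 84, 54, 52, 44, 15, 12, 63, 60, 59, 20, 17, 36, 32, 68, 140, 166]
260 [27, 30, 59, 59, 22, 15, 9, 45, 48, 45, 47, 47, 45, 110, 128, 122, 90, 40, 48, 55, 49, 52, 15, 2, 14, 58, 58, 50, 28, 23, 116, 69, 175, 150]
272 [25, 84, 111, 109, 27, 16, 11, 48, 49, 45, 49, 42, 47, 106, 128, 126, 92, 39, 51, 48, 55, 49, 12, 15, 11, 69, 114, 110, 14, 8, 20, 139, 177, 170]
284 [20, 14, 14, 11, 24, 14, 11, 45, 43, 41, 45, 49, 48, 108, 126, 121, 89, 39, 51, 50, 49, 50, 17, 13, 21, 23, 10, 20, 16, 14, 23, 5, 10, 20]
296 [10, 16, 18, 18, 30, 16, 44, 42, 50, 45, 47, 47, 46, 108, 125, 122, 73, 41, 50, 46, 50, 50, 51, 8, 27, 19, 17, 17, 16, 20, 21, 16, 12, 15]
```

Call:
{"api": "arm_command", "payload": {
  "rows": "0 0 5 0 0 0; 0 0 15 0 0 0; 0 0 30 0 0 0; 0 0 50 0 0 0; 0 0 75 0 0 0; 0 0 100 0 0 0; -10 20 120 0 0 0; -20 40 130 0 0 0; -20 60 130 0 0 0; -20 70 130 0 0 0; -20 70 130 0 0 0; -20 70 130 0 0 0"
}}

```text
t: 29.92
tool_pos: [0.4718, 0.2262, 0.4042]
tool_rot: [-1.926, -2.48, 0.004]
contact_force: [0.4, 0.1, 0.2]
opening: 0.0346
```

Run:
```python
from h import *
import time
def rim(c,name,C):
    # sample: dark pail mask
    return None
w=get("wrist");a=get("scene");o=w["o"];print(o["contact_force"],o["t"],np.round(o["tool_pos"],3))
w2=get("wrist");a2=get("scene")
print("diff",cv2.absdiff(w["im"],w2["im"]).mean(),cv2.absdiff(a["im"],a2["im"]).mean())
cv2.imwrite("pics/e_w.png",w["im"]);cv2.imwrite("pics/e_a.png",a["im"])
S=np.array([.4985,.1306]);y=np.radians(14.3);X=np.array([np.cos(y),np.sin(y)]);Yv=np.array([-X[1],X[0]])
G=cv2.cvtColor(w["im"],cv2.COLOR_BGR2GRAY)
pw=[proj(w,[*(S+s*Yv),.219]).round() for s in(.044,0,-.044)];print("crown w",pw,"rim w",proj(w,[*S,.143]).round(),[proj(w,[*(S+.058*(np.cos(k)*X+np.sin(k)*Yv)),.143]).round() for k in(0,1.57,3.14,4.71)])
print("scene crown",[proj(a,[*(S+s*Yv),.219]).round(1) for s in(.044,0,-.044)],"rim",proj(a,[*S,.143]).round(1),"base",proj(a,[*S,.058]).round(1))
for k in range(-44,45,8):
    u,v=proj(w,[*(S+k/1000*Yv),.219]).round().astype(int)
    if 0<=v<400 and 12<=u<628: print(k,v,u,[int(x) for x in G[v,u-24:u+25:3]])
g=cv2.cvtColor(a["im"],cv2.COLOR_BGR2GRAY); m=((g<70)).astype(np.uint8);m[:165]=0;m[250:]=0;m[:,:250]=0;m[:,325:]=0
n,l,s,c=cv2.connectedComponentsWithStats(m)
for k in range(1,n):
    if s[k,4]>60: print(s[k],c[k].round(1))
```

```text
[0.38139222 0.0691437  0.22094874] 29.925 [0.472 0.226 0.404]
diff 2.9856419270833334 0.7306276041666667
crown w [array([325., 252.]), array([325., 299.]), array([324., 342.])] rim w [324. 258.] [array([378., 258.]), array([324., 207.]), array([270., 258.]), array([324., 305.])]
scene crown [array([275. , 172.2]), array([285.4, 175.1]), array([295.9, 178.1])] rim [286.8 191.2] base [288.3 208. ]
-44 342 324 [168, 156, 157, 145, 161, 150, 131, 193, 221, 159, 155, 157, 147, 121, 124, 133, 144]
-36 335 324 [149, 154, 138, 156, 133, 124, 146, 190, 221, 163, 133, 137, 155, 128, 132, 125, 148]
-28 327 324 [139, 136, 120, 140, 124, 131, 129, 190, 221, 164, 139, 138, 129, 120, 134, 152, 137]
-20 319 324 [148, 169, 128, 151, 137, 129, 142, 194, 221, 168, 134, 130, 121, 148, 126, 122, 124]
-12 311 324 [149, 145, 148, 153, 151, 137, 133, 195, 222, 168, 142, 120, 123, 136, 164, 169, 145]
-4 303 325 [151, 153, 151, 141, 132, 139, 120, 212, 215, 110, 121, 139, 152, 178, 194, 194, 197]
4 295 325 [100, 147, 154, 150, 220, 219, 167, 212, 218, 146, 220, 219, 201, 187, 193, 195, 197]
12 287 325 [41, 39, 42, 52, 52, 58, 80, 211, 217, 113, 49, 48, 53, 49, 44, 41, 40]
20 278 325 [43, 43, 40, 42, 42, 42, 75, 212, 220, 144, 30, 41, 44, 46, 43, 44, 41]
28 270 325 [39, 43, 39, 37, 44, 40, 89, 209, 219, 150, 32, 45, 46, 46, 42, 45, 47]
36 261 325 [41, 35, 39, 40, 39, 38, 88, 212, 220, 136, 32, 42, 45, 48, 46, 39, 43]
44 252 325 [47, 72, 133, 132, 133, 134, 106, 182, 185, 80, 64, 81, 136, 117, 52, 43, 44]
[273 184  29  16 338] [287.1 191.1]
[264 198  40  31 667] [287.3 213. ]
```

Run:
```python
from h import *
w=get("wrist");o=w["o"];G=cv2.cvtColor(w["im"],cv2.COLOR_BGR2GRAY)
for u in(305,310,322,335,340,350): print(u,[int(x) for x in G[240:360:3,u]])
print({v:[int(x) for x in G[v,300:350:3]] for v in(346,350,356,362,368,374)})
import time
f0=[get("scene")["im"].astype(float) for _ in range(5)]
m=lambda im:(lambda k:(np.argwhere(k).mean(0).round(2)))(im[184:230,255:320].mean(2)<70)
print([m(i) for i in f0]); print("t",monitor.get_obs()["t"],monitor.get_obs()["contact_force"])
```

```text
305 [138, 135, 135, 133, 92, 40, 39, 41, 42, 40, 40, 40, 42, 38, 42, 42, 37, 60, 141, 155, 151, 155, 156, 161, 147, 153, 153, 121, 162, 143, 145, 144, 153, 171, 163, 161, 145, 12, 20, 19]
310 [137, 136, 134, 134, 132, 88, 45, 34, 44, 42, 41, 39, 43, 41, 38, 40, 68, 144, 153, 153, 148, 145, 160, 147, 147, 136, 160, 148, 136, 136, 135, 148, 148, 139, 154, 134, 166, 21, 16, 20]
322 [83, 81, 82, 132, 182, 212, 160, 215, 212, 160, 215, 214, 143, 214, 213, 140, 210, 210, 198, 213, 156, 197, 210, 132, 212, 205, 211, 212, 162, 211, 206, 195, 211, 161, 214, 212, 152, 105, 8, 13]
335 [133, 87, 130, 93, 128, 92, 47, 43, 43, 44, 46, 42, 45, 47, 44, 40, 67, 225, 223, 223, 220, 141, 142, 126, 116, 126, 132, 116, 119, 137, 136, 114, 139, 123, 155, 130, 135, 6, 13, 12]
340 [134, 134, 134, 136, 115, 45, 47, 45, 43, 45, 47, 48, 45, 44, 45, 42, 55, 186, 193, 191, 198, 188, 140, 122, 162, 137, 145, 143, 138, 124, 109, 103, 110, 110, 128, 153, 72, 13, 10, 8]
350 [135, 78, 49, 47, 39, 47, 41, 38, 43, 44, 44, 39, 44, 46, 45, 42, 45, 53, 176, 193, 192, 200, 191, 133, 142, 156, 127, 132, 120, 130, 126, 137, 143, 135, 133, 131, 9, 18, 16, 13]
{346: [169, 179, 174, 163, 133, 151, 153, 167, 169, 157, 139, 139, 146, 141, 142, 138, 94], 350: [18, 19, 30, 50, 98, 131, 175, 158, 164, 114, 68, 38, 10, 20, 6, 6, 18], 356: [12, 15, 4, 9, 13, 10, 3, 11, 10, 8, 13, 16, 12, 9, 8, 18, 18], 362: [5, 11, 15, 8, 12, 9, 10, 11, 7, 16, 13, 7, 14, 13, 10, 16, 6], 368: [11, 11, 8, 3, 4, 12, 9, 13, 6, 1, 18, 11, 13, 17, 8, 2, 19], 374: [1, 19, 0, 2, 6, 20, 13, 18, 11, 15, 7, 8, 10, 16, 7, 8, 15]}
[array([21.82, 30.86]), array([21.92, 30.84]), array([21.81, 30.89]), array([21.85, 30.96]), array([21.86, 30.89])]
t 30.425 [-0.21058806  0.1595169  -0.11922646]
```

```bash
python3 -c "
from h import *
print(monitor.get_obs()['t'],workorder.finish_job())"
```

```text
the job is handed in; nothing more can be done
30.425 None
```

The grey pail is hanging by its bail in the drip stand's hook, and I handed the job in at about 30 s of robot time.

**What I did:** I gripped the crown of the bail off its middle. I then swung it up in an arc, turning the tool with it, while the pail stood on the bench. With the bail upright I re-gripped it with the tool vertical, lifted the pail and turned it to line up with the stand. I brought the crown in over the hook's tip, set it down on the hook, released and backed away.

**What went wrong on the way:**
- **First try:** I opened the jaws too wide and the bail dropped back to about 0.3 rad. The pail looked slightly tilted in one view while I held the bail. It came back upright, shifted by several millimetres and about 4° in yaw. On the second try I kept the wire caged between the jaws and it stayed up.
- **Camera disagreement:** The scene and wrist cameras differed by 4 to 7 mm sideways. I went by the wrist view for the pail and for the hook.

**Last checks:**
- **Seating:** The crown touched down at the expected height, and the load on the wrist went from about -3.4 N to about 0.
- **Centring:** The wire is straight and about 2 mm off the middle of the strap.
- **Level and still:** In the scene view the rim's centre is within half a pixel of where a level pail would put it. The pail moved no more than about 0.1 pixel over five frames.
- **Robot clear:** The gripper is well above the hook and the contact force is about 0.
- **Bystanders:** I did not re-measure the tin, jug, cup and tape roll at the end. The arm and pail were not taken near them.
- **No final picture:** I had used all 12 picture views before setting the pail down, so these end checks are from pixel values, not a viewed image.

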